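Set the seal of a microplate in the hand-wound plate press

ROBOT

A 6-joint arm with a two-finger parallel gripper is mounted at the origin on a cart in front of the work surface, level with it; the furniture and walls round the work are solid. World frame = base frame: x ahead of the robot, y to its left, z up, the work surface at z = 0. Lengths are in mm, angles in rad, forces in N, time in s.
With the tool pointing down it reaches from about 325 to 925 mm from the base axis. Payload 3.1 kg.
Tool frame: the origin (TCP) lies on the mounting face of the last link; the fingertips stand 173 mm ahead of it and the grasp point (between the pads) lies 155 mm ahead of it (ctrl.tcp_to_grasp is the distance from the TCP to the grasp point, in mm); z points along the fingers, y is the line along which they close (so a half turn about z gives the same grasp; the last joint's range is limited). The gripper opens to 85 mm and grips with 20 to 120 N. Pads are 22 mm wide; open, the fingers measure 114 mm over their backs; the gripper's body (76 mm by 85 mm) begins 54 mm behind the grasp point. The pads swing forward as they close: fully open they stand 13 mm farther back than shut.
Start: joints at [-1.297, 0.217, 1.613, -0, 1.311, -0.112], TCP at [235.21, -579.066, 404.7] pointing down, gripper open.
Joint ranges: [-2.75, 2.75], [-0.78, 2.1], [0.31, 2.55], [-1.13, 4.27], [0.13, 2.63], [-2.58, 2.58]. Speed limits (rad/s): [2.79, 2.79, 3.14, 3.14, 3.14, 3.14].

INTERFACE

Orientations are given as a unit quaternion [x, y, z, w].
In Python, from plant import ctrl gives the robot as it stands. The module is installed in compiled form; this text tells all that it offers.
- The arm moves only by the tool servo_tool, never from a script. Its argument "commands" is text: rows parted by semicolons, each of 4 numbers parted by spaces: the shift along the world's x, y, z in cm, then the turn about the world's z in degrees. In form: tx ty tz twist; .... A call has 1 to 20 rows; each row is the pose to reach, as a shift and turn from the pose commanded when the call began; what a row does not reach only later rows make up. A row lasts 1/10 s, in which the tool goes at most 50 mm and 8.59 degrees, less where a joint would pass 70% of its speed; a pose out of reach is approached as far as the arm can. A call with a gripper value outside its range is refused whole. "grip" is the opening, from 0 (shut) to 1 (fully open), set as the call begins (left out, the last holds). The fingers move at their own pace and stop on an object; "grip_force" is the grip in N (left out, the last holds). Time passes only in rows, so rows that repeat a pose let the fingers close. It gives the time, the measured TCP pose, the force, the opening and the grip force at its end, in the units of the state.
- ctrl.get_state(): the state, without advancing time (a new reading comes with each control period).
- ctrl.camera(name): name is "scene" or "top" or "wrist"; returns (picture, depth): 384x512x3 uint8, red, green, blue; 384x512 float32, mm along the optical axis (not along the pixel's ray), 0 where there is no reading.
- ctrl.camera_model(name): a dict with "fx", "fy", "cx", "cy" (pixels), "dist_coeffs" ([k1, k2, p1, p2, k3] as OpenCV has them; the pictures are not rectified), "R" (3x3) and "t" (3): a world point X has camera coordinates R X + t. Camera axes: x right, y down, z forward; pixel columns grow to the right and rows downward; lengths in mm; the calibration is good to about 2 mm. A picture is of the moment at which its call begins: read the wrist's pose just before it. camera_model takes no time and is no camera call; for the wrist camera it gives the pose at the moment of the call.
- ctrl.close_job(): hands the job in; it is judged then, once.
Trained networks look in the newest picture that a camera, given by its name, has taken for a name from the list of things; names that differ only in an ending like _2 or _b are one class to them, and where a whole thing is asked for, a point or a joint stands for the part that bears it (a point fixed in the world has none). Each returns a list of dicts, best first, with "score" (0 to 1); they miss things now and then, are a little off and sometimes report something else, mostly with a low value. They report only what shows in the picture. A call takes as long as a camera call. They do not tell look-alikes from the thing itself.
- ctrl.boxes_of(camera, thing): "xyz" ([x, y, z] in mm, in world coordinates, good to about 4 mm: the middle of the surface that is visible of it).
- ctrl.cut_out(camera, thing): "mask" (384x512 bool, what is visible of it).
The state is a dict: "time": time; "q": joint angles; "joint_velocities": joint speeds; "effort": joint torques, N m; "tool_pos": TCP position; "eef_rot": TCP orientation; "force": force on the tool from outside, world axes, zero at the start; "torque": the same for the moment, N m; "opening": opening from 0.0 (shut) to 1.0 (fully open); "grasp_force": force on a finger pad.
Only numpy, scipy, OpenCV 4.12 (cv2) and the standard library are available. Lean on these libraries where they do the work, as an engineer would, in place of code of your own. Each camera call takes 0.05 s, during which the arm holds its last target. There are 200 camera calls.

TASK

Press the seal onto the microplate: push the loaded carriage of the plate press fully home under the platen, then take the crank by its free-spinning grip and wind it clockwise (seen from above) against the return spring until the platen presses on the plate with about 80 N. Hold it still there for two seconds, then let the crank come all the way back up to its top stop and leave it with your hand off. Never press harder than 140 N or the plate cracks, and do not disturb the bottle, vial and beaker beside the press.

Things in the scene. Friction and masses are not known exactly. Their poses are not given: they have to be found in the camera images.
- carriage_knob (a point): Centre of the black upright knob (20 mm across, 34 mm tall) at the outer end of the carriage, by which it is pushed home. Its top is 17 mm above this point, the flat aluminium tongue below it 22 mm under this point. The point's x axis is level and points the way the carriage slides home; z is up. The knob is rigid on the carriage. Nothing stands above it.
- carriage (a joint): Travel of the carriage along its rails in m: 0 = fully out, 0.100 = fully home against its stop under the platen. About 3 N of rail friction; it stays where it is left. The platen is high enough at the start for the plate to pass under it.
- plate: The sealed microplate, 86 x 128 x 14 mm, plain and flat on top, loose in the low nest of the carriage (1 mm play, rim 5 mm high). Origin at the centre of its underside; its x (86 mm) runs along the slide. It rides with the carriage: do not handle it.
- crank_centre (a point): Fixed point on the crank's vertical axis, at half the height of its grip: centre of the level circle (radius 50 mm) on which the centre of the grip travels. The crank bar, hub and bridge of the press all lie at least 22 mm lower; nothing stands above or beside the circle. At the start the crank bar may point anywhere within 1.5 rad either way of the rear of the press (away from the knob).
- crank_grip (a point): Centre of the crank's upright black cylindrical grip, 23 mm across, 50 mm tall (25 mm up and down from here), at the end of the crank bar, 50 mm from the axis. It spins freely on its pin, so a hand that holds it from above keeps its direction and only travels round the circle. Bar 25 mm below this point.
- crank (a joint): Angle of the crank in rad: 0 at the top stop, growing clockwise seen from above. A turn lowers the crosshead 20 mm. Winding freely takes 3.6 N along the circle at the grip (return spring 2.9 N, friction 0.7 N either way) and 0.7 N more per rad/s. Let go, it winds itself back to 0 at about 3 rad/s. First touch of platen and plate comes anywhere from 5.9 to 10.2 rad; it is not measured and must be felt.
- crosshead: Aluminium crosshead on the column, with the rubber-faced platen (74 x 112 mm) on stiff springs under it. Origin above the nest's centre at home; the platen hangs below on packing of unmeasured height (0 to 13 mm). From first touch the press force grows about 130 N per rad of crank, and the force along the circle by 0.064 N per N: 5 N above free winding at 80 N, 0.6 rad past first touch.
- carousel_b: Furniture that never moves: a pipette carousel, 200 mm across and 315 mm tall, heavy, to the right of the carriage; origin at the centre of its foot on the bench. Keep hand and arm clear of it on the way.
- media_bottle: Bystander: white-labelled lab bottle, 51 mm across, 100 mm tall, standing; origin at the centre of its underside. Leave it alone.
- amber_vial: Bystander: small amber bottle with a black cap, 31 mm across, 66 mm tall, standing; origin at the centre of its underside. Leave it alone.
- beaker: Bystander: clear beaker, 54 mm across, 68 mm tall, standing; origin at the centre of its underside. Leave it alone.
Not all that is in view belongs to the job. What is shaped like the plate but green is not meant.

How it is judged (in metres and radians):
On the way, in this order (a step that is already met when the one before it is completed fails the run):
1. the carriage is fully home (within 3 mm), the crank still up (value of joint carriage above 0.097 m and value of joint crank below 1 rad), for 0.2 s.
2. the crank has been wound well down, the carriage still home (value of joint crank above 4.5 rad and value of joint carriage above 0.097 m), for 0.1 s.
3. the crank is held still while the platen presses on the plate with 55 to 105 N, for 1.5 s (velocity of joint crank between -0.15 and 0.15 rad/s and contact force between crosshead and plate between 55 and 105 N and value of joint carriage above 0.097 m), for 1.5 s.
At the end, for the whole second after the job is handed in: The carriage is home (within 3 mm), the plate lies flat in its nest under the platen (within 6 mm), the crank is back at its top stop (within 0.3 rad), at rest and released, and the platen is off the plate (value of joint crank below 0.3 rad and contact force between crosshead and plate below 1 N and value of joint carriage above 0.097 m and angle between plate's own z axis and vertical below 0.05 rad and x of plate in the frame of crosshead between -0.006 and 0.006 m and velocity of joint crank between -0.1 and 0.1 rad/s); the robot touches nothing.
It fails at once if the platen presses on the plate with more than 140 N (contact force between crosshead and plate above 140 N).
It fails at once if the bottle, the vial or the beaker is moved by more than 25 mm or tipped (distance of any of media_bottle, amber_vial, beaker from where it was at the start of the episode above 0.025 m or angle between any of media_bottle, amber_vial, beaker's own z axis and vertical above 0.4 rad).
It also fails if it takes over 72 s, if anything falls off the work surface, if the arm or the gripper's body presses on something with over 40 N, if the wrist force passes 120 N, or if a joint passes its speed limit or range.

## Working session

There is one attempt and no reset: what is moved stays moved. The work goes in short steps, Python scripts to look and compute and a tool call to move; the robot and the scene stay as the last step left them, time stands still between calls to the robot, and variables do not carry over. Pictures are saved under pics/ and viewed, at most 10 in all, crops included, and the job is handed in when it is done.

Besides the shell and the picture viewer there is one more tool, called after "Call:" as name(argument=value, ...) on one line, values as JSON. servo_tool: Moves the arm, as the interface text tells. Its arguments: {"type":"object","properties":{"commands":{"type":"string"},"grip":{"type":"number"},"grip_force":{"type":"number"}},"required":["commands"]}

```bash
mkdir -p pics; cat > h.py <<'E'
from plant import ctrl
import numpy as np, cv2
def snap(name,fn):
    p,d=ctrl.camera(name); cv2.imwrite('pics/'+fn,p[:,:,::-1]); np.savez('/tmp/'+name+'.npz',p=p,d=d); return p,d
def world(name,u,v,z,m=None):
    m=m or ctrl.camera_model(name)
    K=np.array([[m['fx'],0,m['cx']],[0,m['fy'],m['cy']],[0,0,1.]])
    n=cv2.undistortPoints(np.array([[[u,v]]],float),K,np.array(m['dist_coeffs'],float))[0,0]
    R=np.array(m['R']);t=np.array(m['t'])
    return R.T@(np.array([n[0]*z,n[1]*z,z])-t)
E
python3 - <<'E'
from h import *
np.set_printoptions(precision=1,suppress=True)
for c in('scene','top'):
    snap(c,c+'1.png')
    for th in('carriage_knob','crank_grip','plate','crosshead','carousel_b'):
        print(c,th,[(np.round(b['xyz'],0),round(b['score'],2)) for b in ctrl.boxes_of(c,th)][:3])
print(ctrl.get_state())
a=cv2.imread('pics/scene1.png');b=cv2.imread('pics/top1.png')
E
```

```text
scene carriage_knob [(array([ 471., -110.,   45.]), 0.93), (array([483.,  71., 134.]), 0.18)]
scene crank_grip [(array([566., 170., 255.]), 0.53)]
scene plate [(array([478., -53.,  56.]), 0.66), (array([582., 385.,  13.]), 0.61)]
scene crosshead [(array([482.,  73., 139.]), 0.64)]
scene carousel_b [(array([483., 129.,  76.]), 0.29)]
top carriage_knob [(array([ 489., -101.,   39.]), 0.66)]
top crank_grip []
top plate [(array([502., -54.,  55.]), 0.78), (array([590., 379.,  16.]), 0.63)]
top crosshead [(array([519.,  57., 138.]), 0.93)]
top carousel_b []
{'time': 0.6, 'q': array([-1.3,  0.2,  1.6,  0. ,  1.3, -0.1]), 'joint_velocities': array([ 0., -0., -0.,  0.,  0.,  0.]), 'effort': array([  0. , -39.7, -30.4,  -0. ,   0. ,  -0. ]), 'tool_pos': array([ 235.2, -579.1,  404.7]), 'eef_rot': array([1. , 0.2, 0. , 0. ]), 'force': array([-0.1,  0.1,  0.7]), 'torque': array([ 0., -0., -0.]), 'grasp_force': 0.0, 'opening': 0.9987936329097131}
```

View pics/scene1.png

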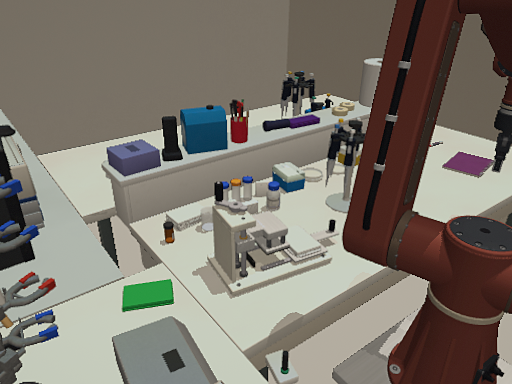

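View pics/top1.png

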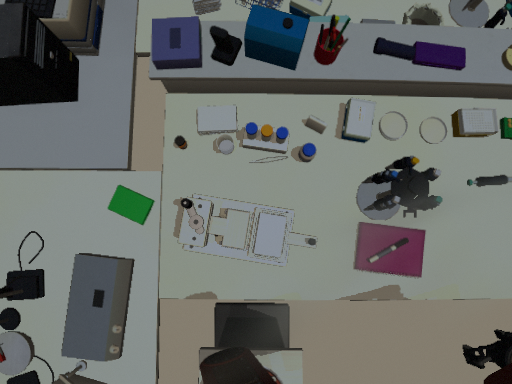

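The scene view shows the press in the middle, with its column to the left and the knob to the right. In the top view the knob is at about (311,241), the crank grip at (186,203), the hub near (196,221), the carousel at (390,195) and the green look-alike at (131,204).

```bash
python3 - <<'E'
from h import *
np.set_printoptions(precision=1,suppress=True)
z=np.load('/tmp/top.npz');p,d=z['p'],z['d']
m=ctrl.camera_model('top')
P=np.array([[world('top',u,v,d[v,u],m) if d[v,u]>0 else [0,0,0] for u in range(150,440)] for v in range(120,290)])
np.save('/tmp/P.npy',P)
def show(n,u,v,r=6):
    q=P[v-r-120:v+r+1-120,u-r-150:u+r+1-150].reshape(-1,3);c=p[v-r:v+r+1,u-r:u+r+1].reshape(-1,3)
    dark=c.max(1)<70; print(n,dark.sum(),q[dark].mean(0) if dark.any() else '', 'zmax',q[:,2].max())
    zm=np.percentile(q[dark,2],80) if dark.any() else 0
    k=dark&(q[:,2]>zm-6); print('   top',k.sum(),(q[k].min(0)+q[k].max(0))/2,q[k].min(0),q[k].max(0))
show('knob',311,241);show('grip',186,203,8)
# crosshead/bar z map
for v in range(190,268,4): print(v,[int(P[v-120,u-150,2]) for u in range(170,330,6)])
m=ctrl.camera_model('top');print(m['fx'],-np.array(m['R']).T@m['t'])
big=cv2.resize(p[180:275,165:325],None,fx=5,fy=5,interpolation=cv2.INTER_CUBIC);cv2.imwrite('pics/topc.png',big[:,:,::-1])
E
```

```text
knob 34 [ 478.6 -172.2   76.4] zmax 83.56646527486467
   top 26 [ 478.6 -173.8   79.9] [ 471.3 -179.7   76.3] [ 485.9 -167.9   83.6]
grip 90 [566.7 162.4 258.3] zmax 277.3627729003697
   top 58 [574.1 166.3 272. ] [563.1 156.1 266.6] [585.1 176.5 277.4]
190 [3, 0, 0, 1, -1, -6, -2, -4, -1, 6, -1, 0, -1, 0, 1, -3, -2, 1, 2, -3, 0, 0, 0, 0, 1, -2, 2]
194 [-4, -1, -1, 0, 21, 0, -1, -2, -1, 4, 0, -1, 0, 2, 4, -6, 0, -3, 1, 1, 1, -3, 0, -3, -2, -2, -1]
198 [4, 0, 4, 201, 200, 26, 23, 22, 26, 0, 0, 0, -2, 2, 0, -1, -2, -2, -1, 3, 0, 0, 0, 0, 2, 0, 1]
202 [0, 0, 272, 273, 201, 200, 203, 23, 24, 26, 23, 25, 24, 19, 3, 1, 0, -4, -2, 0, 4, 0, 0, 0, -1, 2, -1]
206 [0, -5, 268, 258, 197, 202, 202, 147, 29, 22, 20, 28, 21, 24, 24, 23, 24, 21, 0, 2, 2, -1, 1, 3, -3, 3, 0]
210 [-1, 0, -2, 217, 221, 203, 202, 130, 26, 19, 139, 137, 21, 20, 24, 37, 43, 40, 25, 24, 19, -3, -7, 1, 0, 3, 2]
214 [-1, 0, 0, 205, 220, 209, 200, 26, 13, 23, 145, 144, 139, 141, 33, 59, 54, 57, 39, 47, 41, 0, 2, -1, 0, -1, -1]
218 [0, -3, 199, 200, 219, 222, 202, 140, 140, 141, 146, 143, 140, 138, 40, 53, 57, 54, 54, 52, 37, 
[... 710 characters left out ...]
 44, 40, 39, 36, 49, 79, 5, 0]
246 [2, -1, -1, 23, 23, 199, 26, 24, 23, 91, 140, 141, 141, 35, 44, 56, 57, 54, 55, 43, 0, -4, 0, 41, 41, 1, -3]
250 [-2, 0, -2, 18, 21, 23, 23, 24, 24, 23, 22, 24, 21, 20, 51, 56, 54, 51, 57, 39, -3, -1, -4, -2, -3, 2, 3]
254 [0, -1, -3, 0, -1, 3, -1, 23, 24, 24, 25, 24, 23, 39, 39, 56, 53, 56, 51, 39, -1, 0, -3, 0, -1, -1, 2]
258 [-2, 0, -3, 0, -3, 3, -2, -3, 3, 0, 3, 25, 23, 25, 23, 38, 40, 45, 37, 39, -4, 0, 1, -2, 2, 0, 3]
262 [1, -1, 1, -3, 1, 0, 0, 0, 4, 1, -2, 0, -1, -3, -4, 23, 25, 21, 25, 34, 0, 0, 0, -3, 0, -5, 2]
266 [1, 1, 0, 1, -1, 1, -1, -4, -2, 2, 1, 0, -2, 0, -4, -4, -5, 0, -1, 18, 1, 1, -2, -2, 2, 0, -3]
396.414892932842 [ 494.7   -3.3 1241.8]
```

View pics/topc.png

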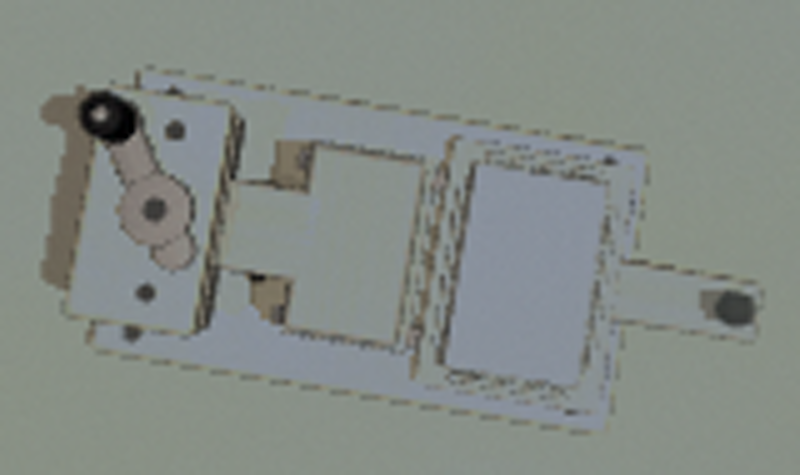

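The crop confirms it. The grip is at crop (107,115), the hub axis at (155,209), the knob at (735,307), and the slide edge rises about 9° to the left. Next I'll turn these into positions.

```bash
python3 - <<'E'
from h import *
from scipy.spatial.transform import Rotation as Ro
np.set_printoptions(precision=1,suppress=True)
m=ctrl.camera_model('top'); C=-np.array(m['R']).T@m['t']
def atz(cu,cv,z):
    p=world('top',165+cu/5-.4,180+cv/5-.4,1000,m); r=p-C; return C+r*(z-C[2])/r[2]
hub=atz(155,209,225);grip=atz(107,115,272);knob=atz(735,307,80)
a,b=atz(648,150,25),atz(145,68,25);c,d=atz(600,430,25),atz(92,345,25)
print(hub,grip,knob,a-b,c-d)
for e in((b-a),(d-c),(hub-knob)): print(np.degrees(np.arctan2(e[1],e[0])))
g=grip-hub;print(np.hypot(*g[:2]),np.arctan2(g[1],g[0]))
print('carousel foot',atz((377-165)*5,(203-180)*5,0))
R=Ro.from_quat(ctrl.get_state()['eef_rot']).as_matrix();print(R, np.degrees(np.arctan2(R[1,1],R[0,1])),ctrl.tcp_to_grasp)
E
```

```text
[529.3 145.6 225. ] [573.6 163.5 272. ] [ 480.1 -172.6   80. ] [ -48.  -310.8    0. ] [ -48.2 -309.8    0. ]
81.21800507631124
81.16075700450745
81.21381994963521
47.777737518081565 0.38462453837433985
carousel foot [ 600.7 -391.8    0. ]
[[ 0.9  0.4  0. ]
 [ 0.4 -0.9 -0. ]
 [ 0.   0.  -1. ]] -67.8953422141096 154.70000000000002
```

Call:
servo_tool(commands="0 4 0 -7; 0 8 0 -14; 0 12 0 -21; 0 16 0 -28; 0 20 0 -31; 0 24 0 -31; 2 28 0 -31; 5 31 0 -31; 9 34 0 -31; 13 36 0 -31; 17 38 -3 -31; 21 40 -6 -31; 24.5 40.6 -10 -31; 24.5 40.6 -10 -31; 24.5 40.6 -10 -31", grip=0.8)

```text
time: 2.1
tool_pos: [480.1, -172.4, 302.7]
eef_rot: [0.997, -0.077, -0.002, -0.001]
force: [-0.0, 0.1, -0.7]
opening: 0.801
grasp_force: 0.0
```

```bash
python3 - <<'E'
from h import *
np.set_printoptions(precision=1,suppress=True)
s=ctrl.get_state();m=ctrl.camera_model('wrist');print(s['tool_pos'],s['q'])
p,d=snap('wrist','w1.png')
print([(np.round(b['xyz'],1),round(b['score'],2)) for b in ctrl.boxes_of('wrist','carriage_knob')])
C=-np.array(m['R']).T@m['t'];print(C)
E
```

```text
[ 480.1 -172.4  302.7] [-0.5  0.1  2.  -0.   1.1  1.2]
[(array([ 492.5, -112.3,   39.4]), 0.85)]
[ 550.4 -183.7  271.8]
```

View pics/w1.png

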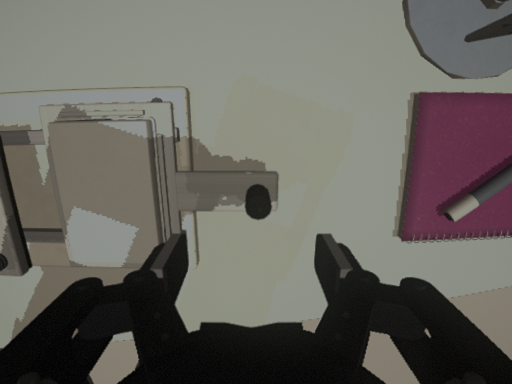

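The wrist view shows the knob at (259,200), between the open fingers along the slide. I'll descend and close.

Call:
servo_tool(commands="0 0 -3 0; 0 0 -6 0; 0 0 -8.1 0; 0 0 -8.1 0; 0 0 -8.1 0")

```text
time: 2.7
tool_pos: [480.2, -174.0, 225.7]
eef_rot: [0.997, -0.078, 0.001, 0.001]
force: [0.8, -0.1, 1.0]
opening: 0.797
grasp_force: 0.0
```

Call:
servo_tool(commands="0 0 0 0; 0 0 0 0; 0 0 0 0; 0 0 0 0; 0 0 0 0; 0 0 0 0; 0 0 0 0", grip=0, grip_force=20)

```text
time: 3.4
tool_pos: [481.0, -173.8, 225.2]
eef_rot: [0.997, -0.077, 0.001, 0.001]
force: [-1.6, -2.3, 6.5]
opening: 0.224
grasp_force: 21.2
```

Call:
servo_tool(commands="0.11 0.7 0 0; 0.23 1.5 0 0; 0.38 2.5 0 0; 0.53 3.5 0 0; 0.69 4.5 0 0; 0.84 5.5 0 0; 1 6.5 0 0; 1.16 7.5 0 0; 1.3 8.4 0 0; 1.41 9.1 0 0; 1.47 9.5 0 0; 1.47 9.5 0 0")

```text
time: 4.6
tool_pos: [495.8, -78.2, 225.2]
eef_rot: [0.997, -0.077, 0.001, 0.001]
force: [-1.3, -1.7, 6.7]
opening: 0.225
grasp_force: 21.2
```

Call:
servo_tool(commands="0.02 0.15 0 0; 0.05 0.3 0 0; 0.08 0.5 0 0; 0.08 0.5 0 0; 0.08 0.5 0 0")

```text
time: 5.1
tool_pos: [496.1, -76.6, 225.2]
eef_rot: [0.997, -0.076, 0.0, 0.005]
force: [-5.9, -16.3, 5.9]
opening: 0.222
grasp_force: 22.1
```

Call:
servo_tool(commands="0.03 0.2 0 0; 0.06 0.4 0 0; 0.06 0.4 0 0; 0.06 0.4 0 0")

```text
time: 5.5
tool_pos: [496.3, -75.3, 225.2]
eef_rot: [0.997, -0.075, -0.0, 0.009]
force: [-8.5, -29.7, 5.3]
opening: 0.225
grasp_force: 24.6
```

Call:
servo_tool(commands="0 0 0 0; 0 0 0 0; 0 0 0 0; 0 0 0 0; 0 0 0 0", grip=0.6)

```text
time: 6.0
tool_pos: [496.2, -68.4, 223.5]
eef_rot: [0.997, -0.077, -0.0, -0.0]
force: [0.3, 0.2, 0.2]
opening: 0.598
grasp_force: 0.0
```

```bash
python3 - <<'E'
from h import *
s=ctrl.get_state();print(s['tool_pos'],s['force'])
E
```

```text
[496.23460681 -68.44901656 223.48807565] [0.33225042 0.15874327 0.22360994]
```

Call:
servo_tool(commands="0 0 4 0; 0 0 8 0; 0 0 12.5 0; 0 0 17 0; 0 2 21 0; 1 5 24 0; 2.5 9 25 0; 4 13 25 0; 6 17 25 0; 7 20 25 0; 7.5 22 25 0; 7.7 23.2 25 0; 7.7 23.2 25 0; 7.7 23.2 25 0; 7.7 23.2 25 0", grip=0.75)

```text
time: 7.5
tool_pos: [573.1, 162.0, 473.7]
eef_rot: [0.997, -0.078, -0.0, 0.0]
force: [-0.7, -1.3, -0.1]
opening: 0.752
grasp_force: 0.0
```

```bash
python3 - <<'E'
from h import *
np.set_printoptions(precision=1,suppress=True)
s=ctrl.get_state();m=ctrl.camera_model('wrist');print(s['tool_pos'],s['q'])
p,d=snap('wrist','w2.png')
print([(np.round(b['xyz'],1),round(b['score'],2)) for b in ctrl.boxes_of('wrist','crank_grip')])
ms=ctrl.cut_out('wrist','crank_grip')
if ms:
    k=ms[0]['mask'];vv,uu=np.nonzero(k&(d>0));print(ms[0]['score'],len(vv),uu.min(),uu.max(),vv.min(),vv.max())
    q=np.array([world('wrist',u,v,d[v,u],m) for u,v in zip(uu,vv)])
    print(np.percentile(q,[5,50,95],axis=0)); t=q[q[:,2]>np.percentile(q[:,2],95)-8]; print('top',len(t),t.min(0),t.max(0),t.mean(0))
E
```

```text
[573.1 162.  473.7] [ 0.2  0.1  1.6 -0.   1.4  1.9]
[(array([581.2, 164.9, 267.3]), 0.71)]
0.84 1386 228 262 185 235
[[566.4 155.2 229.9]
 [579.5 164.2 271.4]
 [585.4 173.9 273.7]]
top 907 [563.9 153.9 265.8] [585.9 176.4 275.3] [575.9 164.9 272. ]
```

View pics/w2.png

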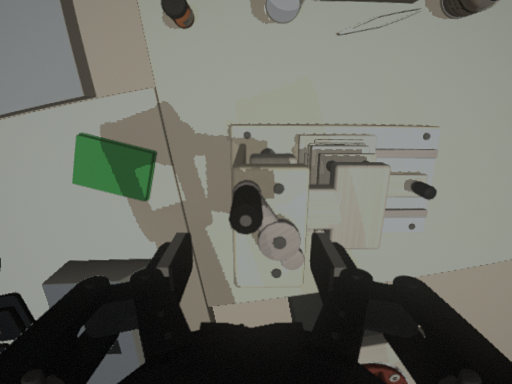

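The wrist view shows the grip top at (245,215), midway between the fingers, and the hub at (280,242). The knob is in at (424,190), so the plate is under the platen. The grip measures (575,165,272), which agrees with the first estimate, so I'll descend and grip.

Call:
servo_tool(commands="0.1 0.1 -3 0; 0.1 0.2 -5 0; 0.1 0.2 -6.6 0; 0.1 0.2 -6.6 0; 0.1 0.2 -6.6 0")

```text
time: 8.15
tool_pos: [574.4, 164.7, 407.9]
eef_rot: [0.997, -0.078, -0.0, 0.0]
force: [0.2, -0.0, 0.9]
opening: 0.757
grasp_force: 0.0
```

Call:
servo_tool(commands="0 0 0 0; 0 0 0 0; 0 0 0 0; 0 0 0 0; 0 0 0 0; 0 0 0 0; 0 0 0 0; 0 0 0 0", grip=0, grip_force=50)

```text
time: 8.95
tool_pos: [574.7, 165.1, 408.9]
eef_rot: [0.997, -0.078, 0.001, -0.0]
force: [1.0, 1.2, 5.7]
opening: 0.261
grasp_force: 48.9
```

```bash
cat > g.py <<'E'
import sys,numpy as np
# python g.py s0 s1 rate hold : circle rows
def rows(s0,s1,n,hold=1,T=0.405,r=5.0,ease=True):
    f=np.linspace(0,1,n+1)[1:]; 
    if ease: f=f+ -np.sin(2*np.pi*f)/(2*np.pi)*0.8
    c=lambda s:np.array([r*np.cos(T-s),r*np.sin(T-s)])
    o=[c(s0+(s1-s0)*k)-c(s0) for k in f]; o+= [o[-1]]*hold
    return '; '.join('%.2f %.2f 0 0'%tuple(x) for x in o)
if __name__=='__main__':
    a=sys.argv; print(rows(float(a[1]),float(a[2]),int(a[3]),int(a[4])))
E
python3 g.py 0 1.5 12 2
```

```text
0.06 -0.14 0 0; 0.15 -0.40 0 0; 0.28 -0.87 0 0; 0.39 -1.62 0 0; 0.37 -2.59 0 0; 0.11 -3.66 0 0; -0.37 -4.65 0 0; -0.97 -5.42 0 0; -1.53 -5.92 0 0; -1.94 -6.21 0 0; -2.18 -6.35 0 0; -2.31 -6.41 0 0; -2.31 -6.41 0 0; -2.31 -6.41 0 0
```

Call:
servo_tool(commands="0.06 -0.14 0 0; 0.15 -0.40 0 0; 0.28 -0.87 0 0; 0.39 -1.62 0 0; 0.37 -2.59 0 0; 0.11 -3.66 0 0; -0.37 -4.65 0 0; -0.97 -5.42 0 0; -1.53 -5.92 0 0; -1.94 -6.21 0 0; -2.18 -6.35 0 0; -2.31 -6.41 0 0; -2.31 -6.41 0 0; -2.31 -6.41 0 0")

```text
time: 10.35
tool_pos: [552.3, 100.2, 409.2]
eef_rot: [0.997, -0.078, 0.003, 0.001]
force: [4.8, -1.8, 5.0]
opening: 0.256
grasp_force: 49.1
```

```bash
python3 g.py 1.5 3.8 17 2;python3 g.py 3.8 5.6 14 2
```

```text
-0.13 -0.07 0 0; -0.33 -0.16 0 0; -0.66 -0.28 0 0; -1.17 -0.43 0 0; -1.89 -0.54 0 0; -2.80 -0.53 0 0; -3.85 -0.31 0 0; -4.92 0.19 0 0; -5.86 0.95 0 0; -6.58 1.88 0 0; -7.03 2.85 0 0; -7.24 3.74 0 0; -7.29 4.46 0 0; -7.26 4.99 0 0; -7.21 5.34 0 0; -7.17 5.55 0 0; -7.13 5.70 0 0; -7.13 5.70 0 0; -7.13 5.70 0 0
0.04 0.14 0 0; 0.11 0.37 0 0; 0.27 0.77 0 0; 0.56 1.34 0 0; 1.07 2.03 0 0; 1.83 2.74 0 0; 2.81 3.32 0 0; 3.90 3.66 0 0; 4.93 3.75 0 0; 5.79 3.65 0 0; 6.41 3.49 0 0; 6.81 3.34 0 0; 7.03 3.24 0 0; 7.16 3.18 0 0; 7.16 3.18 0 0; 7.16 3.18 0 0
```

Call:
servo_tool(commands="-0.13 -0.07 0 0; -0.33 -0.16 0 0; -0.66 -0.28 0 0; -1.17 -0.43 0 0; -1.89 -0.54 0 0; -2.80 -0.53 0 0; -3.85 -0.31 0 0; -4.92 0.19 0 0; -5.86 0.95 0 0; -6.58 1.88 0 0; -7.03 2.85 0 0; -7.24 3.74 0 0; -7.29 4.46 0 0; -7.26 4.99 0 0; -7.21 5.34 0 0; -7.17 5.55 0 0; -7.13 5.70 0 0; -7.13 5.70 0 0; -7.13 5.70 0 0")

```text
time: 12.25
tool_pos: [480.5, 157.1, 408.8]
eef_rot: [0.997, -0.077, 0.001, 0.002]
force: [1.7, -2.6, 7.0]
opening: 0.257
grasp_force: 49.4
```

Call:
servo_tool(commands="0.04 0.14 0 0; 0.11 0.37 0 0; 0.27 0.77 0 0; 0.56 1.34 0 0; 1.07 2.03 0 0; 1.83 2.74 0 0; 2.81 3.32 0 0; 3.90 3.66 0 0; 4.93 3.75 0 0; 5.79 3.65 0 0; 6.41 3.49 0 0; 6.81 3.34 0 0; 7.03 3.24 0 0; 7.16 3.18 0 0; 7.16 3.18 0 0; 7.16 3.18 0 0")

```text
time: 13.85
tool_pos: [550.8, 190.0, 408.7]
eef_rot: [0.997, -0.077, -0.002, 0.0]
force: [-3.0, 0.8, 8.6]
opening: 0.254
grasp_force: 49.7
```

```bash
cat > a.py <<'E'
from h import *
import sys
# circle centre from 4 points, then angle and tangential/radial force
pts=np.array([[574.7,165.1],[552.3,100.2]]+eval(sys.argv[1]))
from scipy.optimize import least_squares
c=least_squares(lambda c:np.hypot(*(pts-c).T)-50,[529,145]).x
s=ctrl.get_state();v=s['tool_pos'][:2]-c;th=np.arctan2(v[1],v[0]);f=s['force']
print('c',c,'r',np.hypot(*(pts-c).T),'angle mod',(np.arctan2(*(pts[0]-c)[::-1])-th)%(2*np.pi),'tan',-f[0]*np.sin(th)+f[1]*np.cos(th),'rad',f[0]*np.cos(th)+f[1]*np.sin(th),'z',f[2],s['tool_pos'])
E
python3 a.py "[]"; python3 - <<'E'
import sys;sys.path.insert(0,'.')
from g import rows
for i in range(16):
    s=5.6+.3*i; print(round(s+.3,1),rows(s,s+.3,4,2,ease=False))
E
```

```text
c [529.13601391 144.51060537] r [50. 50.] angle mod 5.58131039879704 tan 3.064053592335716 rad -0.5683202523704292 z 8.594584546367534 [550.78091859 189.95471292 408.67145571]
5.9 0.33 -0.19 0 0; 0.64 -0.40 0 0; 0.93 -0.63 0 0; 1.21 -0.88 0 0; 1.21 -0.88 0 0; 1.21 -0.88 0 0
6.2 0.26 -0.27 0 0; 0.49 -0.57 0 0; 0.70 -0.88 0 0; 0.89 -1.20 0 0; 0.89 -1.20 0 0; 0.89 -1.20 0 0
6.5 0.16 -0.34 0 0; 0.30 -0.69 0 0; 0.41 -1.04 0 0; 0.50 -1.41 0 0; 0.50 -1.41 0 0; 0.50 -1.41 0 0
6.8 0.06 -0.37 0 0; 0.08 -0.74 0 0; 0.08 -1.12 0 0; 0.06 -1.49 0 0; 0.06 -1.49 0 0; 0.06 -1.49 0 0
7.1 -0.06 -0.37 0 0; -0.14 -0.74 0 0; -0.25 -1.09 0 0; -0.39 -1.44 0 0; -0.39 -1.44 0 0; -0.39 -1.44 0 0
7.4 -0.16 -0.34 0 0; -0.35 -0.66 0 0; -0.56 -0.97 0 0; -0.80 -1.26 0 0; -0.80 -1.26 0 0; -0.80 -1.26 0 0
7.7 -0.26 -0.27 0 0; -0.53 -0.53 0 0; -0.82 -0.76 0 0; -1.13 -0.97 0 0; -1.13 -0.97 0 0; -1.13 -0.97 0 0
8.0 -0.33 -0.19 0 0; -0.66 -0.35 0 0; -1.01 -0.48 0 0; -1.37 -0.59 0 0; -1.37 -0.59 0 0; -1.37 -0.59 0 0
8.3 -0.37 -0.08 0 0; -0.74 -0.14 0 0; -1.11 -0.16 0 0; -1.49 -0.16 0 0; -1.49 -0.16 0 0; -1.49 -0.16 0 0
8.6 -0.37 0.03 0 0; -0.74 0.09 0 0; -1.11 0.17 0 0; -1.47 0.28 0 0; -1.47 0.28 0 0; -1.47 0.28 0 0
8.9 -0.35 0.14 0 0; -0.69 0.30 0 0; -1.01 0.49 0 0; -1.32 0.70 0 0; -1.32 0.70 0 0; -1.32 0.70 0 0
9.2 -0.29 0.24 0 0; -0.57 0.49 0 0; -0.82 0.77 0 0; -1.05 1.06 0 0; -1.05 1.06 0 0; -1.05 1.06 0 0
9.5 -0.21 0.31 0 0; -0.39 0.64 0 0; -0.56 0.98 0 0; -0.69 1.33 0 0; -0.69 1.33 0 0; -0.69 1.33 0 0
9.8 -0.11 0.36 0 0; -0.19 0.73 0 0; -0.24 1.10 0 0; -0.27 1.47 0 0; -0.27 1.47 0 0; -0.27 1.47 0 0
10.1 0.00 0.37 0 0; 0.03 0.75 0 0; 0.09 1.12 0 0; 0.18 1.48 0 0; 0.18 1.48 0 0; 0.18 1.48 0 0
10.4 0.11 0.36 0 0; 0.25 0.71 0 0; 0.42 1.04 0 0; 0.61 1.36 0 0; 0.61 1.36 0 0; 0.61 1.36 0 0
```

Call:
servo_tool(commands="0.33 -0.19 0 0; 0.64 -0.40 0 0; 0.93 -0.63 0 0; 1.21 -0.88 0 0; 1.21 -0.88 0 0; 1.21 -0.88 0 0")

```text
time: 14.45
tool_pos: [563.2, 181.6, 408.8]
eef_rot: [0.997, -0.077, -0.001, -0.001]
force: [-1.1, 2.1, 7.6]
opening: 0.256
grasp_force: 49.5
```

Call:
servo_tool(commands="0.26 -0.27 0 0; 0.49 -0.57 0 0; 0.70 -0.88 0 0; 0.89 -1.20 0 0; 0.89 -1.20 0 0; 0.89 -1.20 0 0")

```text
time: 15.05
tool_pos: [572.2, 170.2, 408.8]
eef_rot: [0.997, -0.077, -0.0, -0.002]
force: [-0.5, 4.3, 7.3]
opening: 0.253
grasp_force: 49.5
```

```bash
python3 a.py "[[480.5,157.1],[550.8,190]]"
```

```text
c [529.09420387 144.73511382] r [49.94614329 50.21837648 50.14266706 50.20011461] angle mod 6.170448931517397 tan 3.9302269167982815 rad 1.7469706176304913 z 7.3480910600384215 [572.24630994 170.17603991 408.81672812]
```

Call:
servo_tool(commands="0.16 -0.34 0 0; 0.30 -0.69 0 0; 0.41 -1.04 0 0; 0.50 -1.41 0 0; 0.50 -1.41 0 0; 0.50 -1.41 0 0")

```text
time: 15.65
tool_pos: [577.6, 156.8, 408.9]
eef_rot: [0.997, -0.077, 0.0, -0.003]
force: [1.3, 7.1, 5.4]
opening: 0.257
grasp_force: 49.4
```

```bash
cat > b.py <<'E'
from h import *
c=np.array([529.1,144.7]);o=[]
for i in range(10):
    s=ctrl.get_state();v=s['tool_pos'][:2]-c;th=np.arctan2(v[1],v[0]);f=s['force']
    o.append([(.42-th)%(2*np.pi),-f[0]*np.sin(th)+f[1]*np.cos(th),f[0]*np.cos(th)+f[1]*np.sin(th),f[2]]);ctrl.camera('top')
print(np.round(np.mean(o,0),3),np.round(np.std(o,0),3),s['time'])
E
python3 b.py
```

```text
[0.174 6.195 2.997 6.078] [0.001 0.449 0.473 0.518] 16.1
```

Call:
servo_tool(commands="0.03 -0.23 0 0; 0.05 -0.47 0 0; 0.05 -0.47 0 0; 0.05 -0.47 0 0")

```text
time: 16.55
tool_pos: [578.3, 152.5, 409.1]
eef_rot: [0.997, -0.077, 0.001, -0.004]
force: [2.4, 9.0, 5.3]
opening: 0.256
grasp_force: 49.4
```

```bash
python3 b.py
```

```text
[0.261 7.486 3.525 5.475] [0.    0.513 0.64  0.455] 17.0
```

Call:
servo_tool(commands="-0.06 -0.27 0 0; -0.13 -0.53 0 0; -0.13 -0.53 0 0; -0.13 -0.53 0 0")

```text
time: 17.45
tool_pos: [577.9, 147.5, 409.4]
eef_rot: [0.997, -0.077, 0.003, -0.005]
force: [6.8, 8.3, 4.0]
opening: 0.259
grasp_force: 49.3
```

```bash
python3 b.py
```

```text
[0.364 9.077 6.991 3.601] [0.    0.493 0.412 0.589] 17.9
```

Call:
servo_tool(commands="0 0 0 0; 0 0 0 0; 0 0 0 0; 0 0 0 0; 0 0 0 0; 0 0 0 0; 0 0 0 0; 0 0 0 0; 0 0 0 0; 0 0 0 0; 0 0 0 0; 0 0 0 0; 0 0 0 0; 0 0 0 0; 0 0 0 0; 0 0 0 0; 0 0 0 0; 0 0 0 0; 0 0 0 0; 0 0 0 0")

```text
time: 19.95
tool_pos: [577.9, 147.5, 409.4]
eef_rot: [0.997, -0.077, 0.003, -0.005]
force: [6.5, 8.9, 3.9]
opening: 0.257
grasp_force: 49.3
```

```bash
python3 b.py; for a in "6.71 4.4 17 1" "4.4 2.1 17 1" "2.1 0.1 17 2"; do python3 g.py $a; done
```

```text
[0.364 8.78  6.745 3.838] [0.    0.711 0.534 0.493] 20.4
0.00 0.15 0 0; -0.01 0.37 0 0; -0.04 0.72 0 0; -0.13 1.24 0 0; -0.35 1.94 0 0; -0.76 2.76 0 0; -1.43 3.61 0 0; -2.34 4.35 0 0; -3.45 4.86 0 0; -4.60 5.09 0 0; -5.68 5.06 0 0; -6.58 4.85 0 0; -7.25 4.57 0 0; -7.71 4.31 0 0; -8.00 4.11 0 0; -8.17 3.97 0 0; -8.29 3.88 0 0; -8.29 3.88 0 0
-0.11 -0.10 0 0; -0.27 -0.25 0 0; -0.51 -0.51 0 0; -0.83 -0.93 0 0; -1.20 -1.55 0 0; -1.52 -2.41 0 0; -1.70 -3.47 0 0; -1.64 -4.64 0 0; -1.28 -5.80 0 0; -0.68 -6.81 0 0; 0.06 -7.58 0 0; 0.81 -8.11 0 0; 1.46 -8.42 0 0; 1.96 -8.59 0 0; 2.31 -8.67 0 0; 2.52 -8.71 0 0; 2.67 -8.73 0 0; 2.67 -8.73 0 0
0.13 -0.01 0 0; 0.32 -0.03 0 0; 0.62 -0.04 0 0; 1.08 -0.02 0 0; 1.71 0.08 0 0; 2.47 0.32 0 0; 3.30 0.74 0 0; 4.10 1.37 0 0; 4.78 2.18 0 0; 5.25 3.09 0 0; 5.52 3.98 0 0; 5.62 4.77 0 0; 5.60 5.40 0 0; 5.54 5.86 0 0; 5.47 6.16 0 0; 5.43 6.34 0 0; 5.39 6.46 0 0; 5.39 6.46 0 0; 5.39 6.46 0 0
```

Call:
servo_tool(commands="0.00 0.15 0 0; -0.01 0.37 0 0; -0.04 0.72 0 0; -0.13 1.24 0 0; -0.35 1.94 0 0; -0.76 2.76 0 0; -1.43 3.61 0 0; -2.34 4.35 0 0; -3.45 4.86 0 0; -4.60 5.09 0 0; -5.68 5.06 0 0; -6.58 4.85 0 0; -7.25 4.57 0 0; -7.71 4.31 0 0; -8.00 4.11 0 0; -8.17 3.97 0 0; -8.29 3.88 0 0; -8.29 3.88 0 0")

```text
time: 22.25
tool_pos: [494.4, 181.8, 408.6]
eef_rot: [0.997, -0.077, 0.001, 0.003]
force: [2.4, -6.7, 6.8]
opening: 0.257
grasp_force: 49.8
```

Call:
servo_tool(commands="-0.11 -0.10 0 0; -0.27 -0.25 0 0; -0.51 -0.51 0 0; -0.83 -0.93 0 0; -1.20 -1.55 0 0; -1.52 -2.41 0 0; -1.70 -3.47 0 0; -1.64 -4.64 0 0; -1.28 -5.80 0 0; -0.68 -6.81 0 0; 0.06 -7.58 0 0; 0.81 -8.11 0 0; 1.46 -8.42 0 0; 1.96 -8.59 0 0; 2.31 -8.67 0 0; 2.52 -8.71 0 0; 2.67 -8.73 0 0; 2.67 -8.73 0 0")

```text
time: 24.05
tool_pos: [521.4, 95.1, 409.0]
eef_rot: [0.997, -0.078, 0.001, 0.001]
force: [1.4, -4.2, 6.6]
opening: 0.255
grasp_force: 50.0
```

Call:
servo_tool(commands="0.13 -0.01 0 0; 0.32 -0.03 0 0; 0.62 -0.04 0 0; 1.08 -0.02 0 0; 1.71 0.08 0 0; 2.47 0.32 0 0; 3.30 0.74 0 0; 4.10 1.37 0 0; 4.78 2.18 0 0; 5.25 3.09 0 0; 5.52 3.98 0 0; 5.62 4.77 0 0; 5.60 5.40 0 0; 5.54 5.86 0 0; 5.47 6.16 0 0; 5.43 6.34 0 0; 5.39 6.46 0 0; 5.39 6.46 0 0; 5.39 6.46 0 0")

```text
time: 25.95
tool_pos: [575.3, 162.0, 409.1]
eef_rot: [0.997, -0.077, 0.002, -0.002]
force: [3.9, 4.7, 6.4]
opening: 0.255
grasp_force: 49.9
```

Call:
servo_tool(commands="0 0 0 0; 0 0 0 0; 0 0 0 0; 0 0 0 0; 0 0 0 0; 0 0 0 0; 0 0 0 0", grip=0.85)

```text
time: 26.65
tool_pos: [574.4, 160.8, 407.7]
eef_rot: [0.997, -0.078, -0.0, 0.0]
force: [-0.2, -0.1, -0.2]
opening: 0.849
grasp_force: 0.0
```

Call:
servo_tool(commands="0 0 1.5 0; 0 0 4 0; 0 0 7 0; 0 0 10 0; 0 0 12 0; 0 0 12 0; 0 0 12 0; 0 0 12 0; 0 0 12 0; 0 0 12 0")

```text
time: 27.65
tool_pos: [574.3, 160.8, 526.0]
eef_rot: [0.997, -0.078, -0.001, 0.0]
force: [0.4, -0.0, -0.7]
opening: 0.85
grasp_force: 0.0
```

```bash
python3 - <<'E'
from h import *
np.set_printoptions(precision=1,suppress=True)
s=ctrl.get_state();m=ctrl.camera_model('wrist');print(s['tool_pos'],s['force'])
p,d=snap('wrist','w3.png')
ms=ctrl.cut_out('wrist','crank_grip')
if ms:
    k=ms[0]['mask'];vv,uu=np.nonzero(k&(d>0))
    q=np.array([world('wrist',u,v,d[v,u],m) for u,v in zip(uu,vv)])
    t=q[q[:,2]>np.percentile(q[:,2],95)-8]; print('top',len(t),t.min(0),t.max(0),t.mean(0))
print([(np.round(b['xyz'],1),round(b['score'],2)) for b in ctrl.boxes_of('wrist','carriage_knob')])
E
```

```text
[574.3 160.8 526. ] [ 0.4 -0.  -0.7]
top 554 [563.4 154.1 265.8] [585.9 176.6 275.3] [575.6 165.2 272. ]
[]
```

View pics/w3.png

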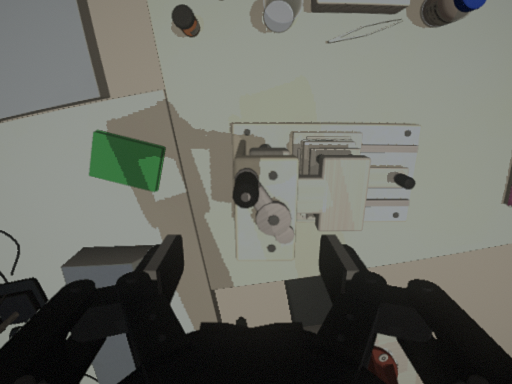

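The picture shows the grip back where it started, at (245,188) and world (575.6,165.2). The knob is home at (404,181), and the bottle, vial and beaker are undisturbed. I'll hand in.

```bash
python3 -c "
from plant import ctrl
print(ctrl.close_job())"
```

```text
the job is handed in; nothing more can be done
None
```

I pushed the carriage home, held the press for about 3 s at roughly 80 N (worked out from the crank force, not measured directly), let the crank back to its top stop with the hand off, and handed the job in at about 28 s; the hand-in gave no verdict.

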